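# Seat the filter cup in its conical holder

### The arm

A 6-joint arm with a two-finger parallel gripper is mounted at the origin on a cart in front of the work surface, level with it; the furniture and walls round the work are solid. World frame = base frame: x ahead of the robot, y to its left, z up, the work surface at z = 0. Lengths are in mm, angles in degrees, forces in N, time in s.
With the tool pointing down it reaches from about 300 to 850 mm from the base axis. Payload 4.2 kg.
Tool frame: the origin (TCP) lies at the very end of the fingers, on their centre line; the grasp point (between the pads) lies 19 mm behind it (hold_point_z is the z of the grasp point in the tool frame, in mm); z points along the fingers, y is the direction in which the jaws open and shut (so a half turn about z gives the same grasp; the last joint's range is limited). The gripper opens to 91 mm and grips with 3 to 60 N. Pads are 32 mm wide; open, the fingers measure 118 mm over their backs; the gripper's body (76 mm by 178 mm) begins 60 mm behind the grasp point.
Start: joints at [-73.74, 18.312, 89.639, -0, 72.044, -1.146], TCP at [172.013, -548.684, 213.976] pointing down, gripper open.
Joint ranges: [-177.97, 177.97], [-48.28, 115.42], [12.27, 149.76], [-77.06, 257.06], [2.81, 150.46], [-146.56, 146.56]. Speed limits (degrees/s): [147.25, 147.25, 180, 180, 180, 180].

### API

Orientations are given as [roll, pitch, yaw] about the fixed x, y, z axes, in that order (R = Rz(yaw) Ry(pitch) Rx(roll)).
In Python, from workcell import state, grab_frame, job_done, hold_point_z gives the robot as it stands. The module is installed in compiled form; this text tells all that it offers.
- The arm moves only by the shell command python3 -m creep 'ROWS' [FORCE]. ROWS is JSON, a list of rows, each a list of 7 numbers: the closure, from 0 (fully open) to 1 (shut), then the shift along the tool's x, y, z in mm, then the turn, a rotation vector about the tool's x, y, z in degrees. A call has 1 to 5 rows; each row shifts and turns the commanded pose from where the row before left it, along the tool's axes as they then stand; what a row does not reach is not made up. A row lasts 1/8 s, in which the tool goes at most 62.5 mm and 10.7 degrees, less where a joint would pass 70% of its speed; a pose out of reach is approached as far as the arm can. A call is refused whole if a number of a shift passes 62.5 or a number of a turn 10.7, either way. A call with a gripper value outside its range is refused whole. The fingers move at their own pace and stop on an object; FORCE is the grip in N (left out, the last holds). Time passes only in rows, so rows that do not move let the fingers close. It gives the time, the measured TCP pose, the force and the opening at its end, in the units of the state.
- state(): the state, without advancing time (a new reading comes with each control period).
- grab_frame(name): name is "side" or "top"; returns a dict with "frame" (420x560x3 uint8, red, green, blue), "fx", "fy", "cx", "cy" (pixels), "view" (4x4, takes a point from world to camera coordinates). Camera axes: x right, y down, z forward; pixel columns grow to the right and rows downward; lengths in mm; the calibration is good to about 2 mm. A picture is of the moment at which its call begins. There is no depth.
- job_done(): hands the job in, once; it reports no verdict.
The state is a dict: "time_s": time; "qpos": joint angles; "qvel": joint speeds; "effort": joint torques, N m; "ee_pos": TCP position; "ee_rot": TCP orientation; "force": force on the tool from outside, world axes, zero at the start; "torque": the same for the moment, N m; "gripper_width": finger opening in mm.
Only numpy, scipy, OpenCV 4.12 (cv2) and the standard library are available. Lean on these libraries where they do the work, as an engineer would, in place of code of your own. Each camera call takes 0.05 s, during which the arm holds its last target.

### The job

Pick up the white filter cup with the green collar and lower it gently, foot first and upright, into the conical mouth of the green holder until it just rests there, then let go. Do not push it down tight, and leave the orange-collared cup and both holders where they are.

Things in the scene. Friction and masses are not known exactly. Their poses are not given: they have to be found in the camera images.
- cup_green_mid (a point): Centre (52 mm above the foot) of the filter cup to move: round, open-topped, 104 mm tall, 0.12 kg, upright on the worktop. White tapered body, 32 mm across at the foot, 52 mm at 68 mm up; above it a straight green collar 56 mm across, 20 to 52 mm above this point: grip there. z points up out of its mouth; yaw means nothing.
- cup_orange_mid (a point): The same point of a second filter cup of the same shape and size with an orange collar; it stays where it stands.
- holder_green: Green holder, loose, 0.9 kg: upright conical sleeve on a round steel foot 84 mm across. Origin: centre of its underside, z up. Its mouth, 85 mm above, is 45 mm across inside, 59 outside; the bore has the cup's taper. A lightly seated cup rests on the taper, its foot about 40 mm below the mouth, clear of the floor. A nozzle points along x, to 48 mm off the axis, 30 mm up.
- holder_orange: The orange holder, of the same shape and size; it stays empty. Origin at the centre of its underside.

How it is judged:
By the outcome, as a careful person would: the job done as asked, in the order asked, and still so for the second after the job is handed in, with the robot touching nothing.
It also fails if it takes over 35 s, if anything falls off the work surface, if the arm or the gripper's body presses on something with over 40 N, if the wrist force passes 120 N, or if a joint passes its speed limit or range.

## Working session

There is one attempt and no reset: what is moved stays moved. The work goes in short steps, Python scripts to look and compute and a shell command to move; the robot and the scene stay as the last step left them, time stands still between calls to the robot, and variables do not carry over. Pictures are saved under pics/ and viewed, and the job is handed in when it is done.

```bash
mkdir -p pics
python3 - <<'E'
from workcell import *
import cv2,json
print(state(),hold_point_z)
for n in("side","top"):
    f=grab_frame(n); cv2.imwrite(f"pics/{n}0.png",f["frame"][:,:,::-1]); print(n,f["fx"],f["fy"],f["cx"],f["cy"],f["view"])
E
```

```text
{'time_s': 0.0, 'qpos': array([-7.37407934e+01,  1.83513541e+01,  8.97056516e+01, -1.23842486e-03,
        7.20442707e+01, -1.14525584e+00]), 'qvel': array([-0.03844313, -0.07456643, -0.01710623,  0.06464278, -0.10371759,
       -0.01126187]), 'effort': array([ 3.20726049e-04, -4.12461984e+01, -2.31976748e+01,  7.29474798e-02,
        4.56374965e-02, -1.41470891e-04]), 'ee_pos': array([ 171.85079607, -548.19168383,  213.12827586]), 'ee_rot': array([-1.79898720e+02, -8.47029853e-04,  1.74048446e+01]), 'force': array([-0.66886441,  0.75411501, -0.92624822]), 'torque': array([0.01032482, 0.02266489, 0.02488188]), 'gripper_width': 91.10804387453186} -18.8
side 538.7739053363568 538.7739053363568 274.48049341852015 202.0557154451014 [[ 9.98205833e-01 -5.93098313e-02 -8.21334217e-03 -4.94229103e+02]
 [-4.64350747e-02 -6.80213722e-01 -7.31541575e-01  1.77540322e+02]
 [ 3.78007794e-02  7.30610454e-01 -6.81747362e-01  1.18289047e+03]
 [ 0.00000000e+00  0.00000000e+00  0.00000000e+00  1.00000000e+00]]
top 498.76494752714933 498.76494752714933 281.911356985473 209.41029838120102 [[ 2.54884976e-02 -9.99443996e-01  2.14950221e-02  1.33519043e+02]
 [-9.97180183e-01 -2.69371852e-02 -7.00433446e-02  5.25168964e+02]
 [ 7.05834156e-02 -1.96491104e-02 -9.97312335e-01  9.57749602e+02]
 [ 0.00000000e+00  0.00000000e+00  0.00000000e+00  1.00000000e+00]]
```

View pics/side0.png

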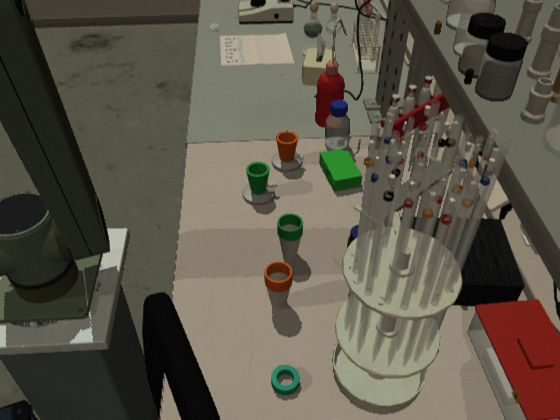

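View pics/top0.png

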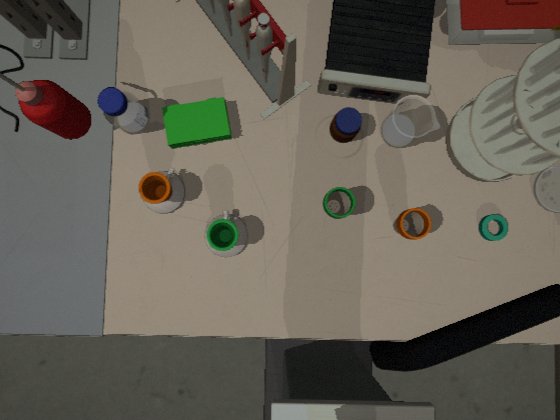

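Run:
```python
import cv2,numpy as np
t=cv2.imread("pics/top0.png"); s=cv2.imread("pics/side0.png")
c=lambda i,x,y,r=33:cv2.resize(i[y-r:y+r,x-r:x+r],(390,290*390//290),interpolation=cv2.INTER_CUBIC)[:]
a=np.vstack([np.hstack([cv2.resize(c(t,340,202),(390,290)),cv2.resize(c(t,223,235),(390,290))]),np.hstack([cv2.resize(c(s,290,235),(390,290)),cv2.resize(c(s,258,180),(390,290))])])
cv2.imwrite("pics/crop0.png",a)
```

```text
(no output)
```

View pics/crop0.png

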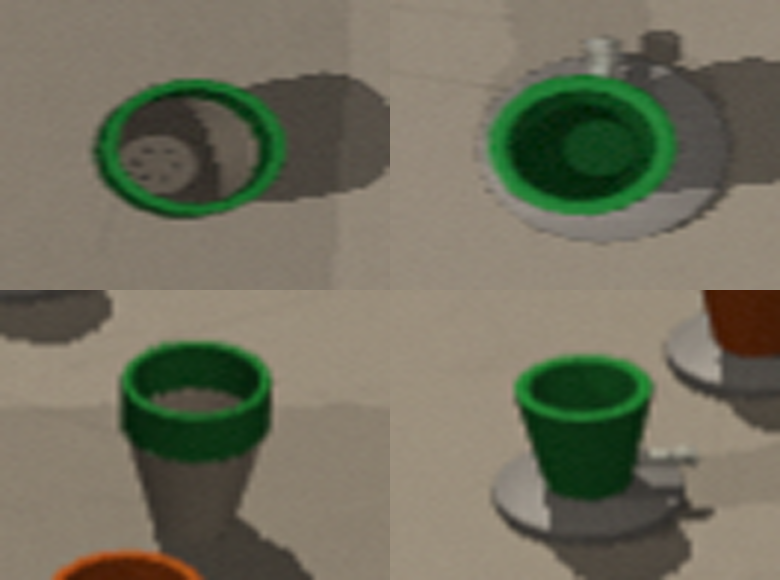

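The crops show the brightly lit top faces: the cup collar at top (340,202) and side (290,222), and the holder mouth at top (222,235) and side (258,173). I'll fit these faces.

```bash
cat > h.py <<'E'
import cv2,numpy as np
from workcell import *
def ray(f,u,v):
    V=f["view"];R=V[:3,:3];o=-R.T@V[:3,3]
    d=R.T@np.array([(u-f["cx"])/f["fx"],(v-f["cy"])/f["fy"],1]);return o,d
def plane(f,u,v,z):
    o,d=ray(f,u,v);return o+d*(z-o[2])/d[2]
def tri(a,b):
    A=[];r=[]
    for o,d in(a,b):
        d=d/np.linalg.norm(d);P=np.eye(3)-np.outer(d,d);A.append(P);r.append(P@o)
    return np.linalg.lstsq(np.vstack(A),np.hstack(r),rcond=None)[0]
def face(f,box,z,col,thr):
    """bright top face in box: outer contour cast onto z, circle fitted"""
    x0,y0,x1,y1=box;c=f["frame"][y0:y1,x0:x1].astype(int)
    R,G,B=c[...,0],c[...,1],c[...,2]
    m=((G>thr)&(G>R*1.8)) if col=="g" else ((R>thr)&(R>2*B))
    m=m.astype(np.uint8)
    cs=cv2.findContours(m,cv2.RETR_EXTERNAL,cv2.CHAIN_APPROX_NONE)[0]
    k=cv2.convexHull(max(cs,key=lambda q:np.prod(cv2.boundingRect(q)[2:])))
    mm=np.zeros_like(m);cv2.fillPoly(mm,[k],1)
    k=max(cv2.findContours(mm,0,1)[0],key=cv2.contourArea)[:,0]
    P=np.array([plane(f,u+x0,v+y0,z) for u,v in k])
    A=np.c_[2*P[:,:2],np.ones(len(P))];s=np.linalg.lstsq(A,(P[:,:2]**2).sum(1),rcond=None)[0]
    r=np.sqrt(s[2]+s[0]**2+s[1]**2);e=np.linalg.norm(P[:,:2]-s[:2],axis=1)-r
    V=f["view"];p=V[:3,:3]@np.r_[s[:2],z]+V[:3,3]
    uv=f["fx"]*p[0]/p[2]+f["cx"],f["fy"]*p[1]/p[2]+f["cy"]
    return s[:2],2*r,np.abs(e).max(),uv
E
python3 - <<'E'
from h import *
T=grab_frame("top");S=grab_frame("side")
for n,tb,sb,z,c,thr in(("cupG",(310,170,370,232),(265,200,315,262),104,"g",95),("holdG",(195,205,255,262),(235,155,280,200),85,"g",95),
 ("cupO",(385,195,445,250),(255,255,305,300),104,"o",110),("holdO",(130,160,182,212),(268,125,305,165),85,"o",110)):
    a=face(T,tb,z,c,thr);b=face(S,sb,z,c,thr)
    print(n,"top",a[0].round(1),a[1:3],"side",b[0].round(1),b[1:3],"tri",tri(ray(T,*a[3]),ray(S,*b[3])).round(1),np.round(a[3]),np.round(b[3]))
E
```

```text
cupG top [531.7  46.7] (np.float64(53.25433899762085), np.float64(1.2476264641281425)) side [518.2  45.9] (np.float64(28.380587152467488), np.float64(12.58911678748478)) tri [524.9  46.6 103.9] [339. 202.] [283. 223.]
holdG top [468.4 255.6] (np.float64(55.76017554799522), np.float64(1.1021203622759543)) side [468.4 258.2] (np.float64(54.695117777447635), np.float64(2.367616481558283)) tri [468.3 255.4  87.3] [222. 234.] [257. 169.]
cupO top [497.3 -89.9] (np.float64(54.55407682773816), np.float64(1.4607245690404653)) side [497.4 -86.8] (np.float64(54.50077171079024), np.float64(1.6135823542547918)) tri [497.2 -89.1 106.7] [415. 223.] [278. 271.]
holdO top [550.5 381.6] (np.float64(56.43356518672355), np.float64(1.2364311698457904)) side [550.6 384.5] (np.float64(55.11136234496397), np.float64(2.3439136539611916)) tri [550.3 381.   87.6] [154. 187.] [287. 137.]
```

```bash
python3 -m creep '[[0,0,0,0,0,0,8.7],[0,0,0,0,0,0,8.7],[0,15,-25,0,0,0,0],[0,28,-46,0,0,0,0],[0,28,-46,0,0,0,0]]' 15; python3 -m creep '[[0,28,-46,0,0,0,0],[0,28,-46,0,0,0,0],[0,28,-46,0,0,0,0],[0,28,-46,0,0,0,0],[0,28,-46,0,0,0,0]]'
```

```text
time_s: 0.82
ee_pos: [243.4, -430.4, 213.6]
ee_rot: [-180.0, -0.0, -0.1]
force: [0.3, 0.6, -0.5]
gripper_width: 91.2
time_s: 1.45
ee_pos: [383.6, -200.1, 214.0]
ee_rot: [180.0, -0.0, -0.0]
force: [1.2, -0.1, -0.6]
gripper_width: 91.3
```

Run:
```python
from h import *
T=grab_frame("top");S=grab_frame("side")
cv2.imwrite("pics/s1.png",S["frame"][:,:,::-1])
for n in(75,85,95): 
    print(n,face(T,(310,170,370,232),104,"g",n),face(S,(265,200,315,262),104,"g",n))
s=state();print(s["ee_pos"],s["ee_rot"],s["time_s"])
```

```text
75 (array([531.31328093,  46.98012757]), np.float64(54.41578064028075), np.float64(1.4090509632937476), (np.float64(339.22619656894017), np.float64(202.02010139389344))) (array([531.9725925 ,  48.05476905]), np.float64(53.37683930989731), np.float64(1.3783146023671407), (np.float64(289.7521551376408), np.float64(222.39823044904162)))
85 (array([531.41428098,  46.85827568]), np.float64(54.22210811027237), np.float64(1.3473905610409993), (np.float64(339.2952271388851), np.float64(201.96561588930317))) (array([531.89107403,  48.11951171]), np.float64(53.279033466279664), np.float64(1.4759846252606437), (np.float64(289.71224482328137), np.float64(222.37887977491891)))
95 (array([531.47189265,  46.76612471]), np.float64(54.03373328339849), np.float64(1.2625015065605893), (np.float64(339.347248317563), np.float64(201.93488255640955))) (array([531.95905092,  48.4229463 ]), np.float64(52.68492729710671), np.float64(1.6249242393203112), (np.float64(289.7323278407718), np.float64(222.2782682468436)))
[ 384.67921673 -197.93687982  213.94430303] [-1.79911063e+02 -4.83877322e-02  3.62143811e-01] 1.55
```

```bash
python3 -m creep '[[0,29,-49,0,0,0,0],[0,29,-49,0,0,0,0],[0,29,-49,0,0,0,0],[0,29,-49,0,0,0,0],[0,29,-49,0,0,0,0]]';  python3 -m creep '[[0,0,0,0,0,0,0],[0,0,0,0,0,0,0]]'
python3 - <<'E'
from h import *
T=grab_frame("top");S=grab_frame("side")
cv2.imwrite("pics/s2.png",S["frame"][:,:,::-1]);cv2.imwrite("pics/t2.png",T["frame"][:,:,::-1])
E
```

```text
time_s: 2.17
ee_pos: [528.8, 44.0, 213.9]
ee_rot: [180.0, -0.0, -0.0]
force: [0.0, -1.0, -0.3]
gripper_width: 91.0
time_s: 2.42
ee_pos: [527.5, 42.4, 213.5]
ee_rot: [179.9, 0.1, 0.0]
force: [-0.9, 0.0, 0.0]
gripper_width: 91.3
```

View pics/s2.png

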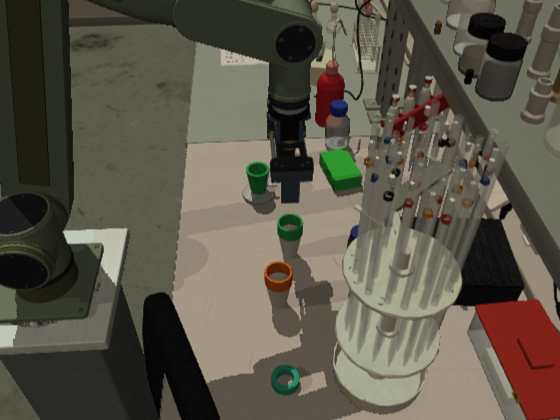

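View pics/t2.png

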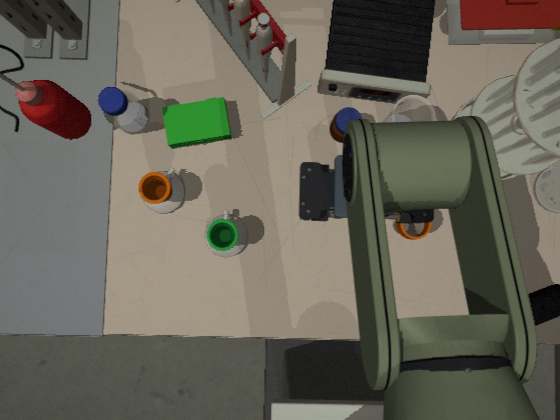

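The gripper is centred above the green cup (side ~(290,185), above the collar at (290,228)). Next: correct by (+4, -5) in the tool frame and descend.

```bash
python3 -m creep '[[0,4,-5,20,0,0,0],[0,0,0,40,0,0,0],[0,0,0,30,0,0,0],[0,0,0,10,0,0,0],[0,0,0,0,0,0,0]]'
python3 - <<'E'
from h import *
s=state();print(s["ee_pos"],s["force"])
S=grab_frame("side");cv2.imwrite("pics/s3.png",cv2.resize(S["frame"][140:320,200:400,::-1],(800,600)))
E
```

```text
time_s: 3.15
ee_pos: [531.8, 47.5, 114.2]
ee_rot: [180.0, 0.0, -0.1]
force: [0.1, 0.4, 0.4]
gripper_width: 91.4
[531.84848924  47.54685871 114.15003721] [0.1104493  0.39985698 0.4162731 ]
```

View pics/s3.png

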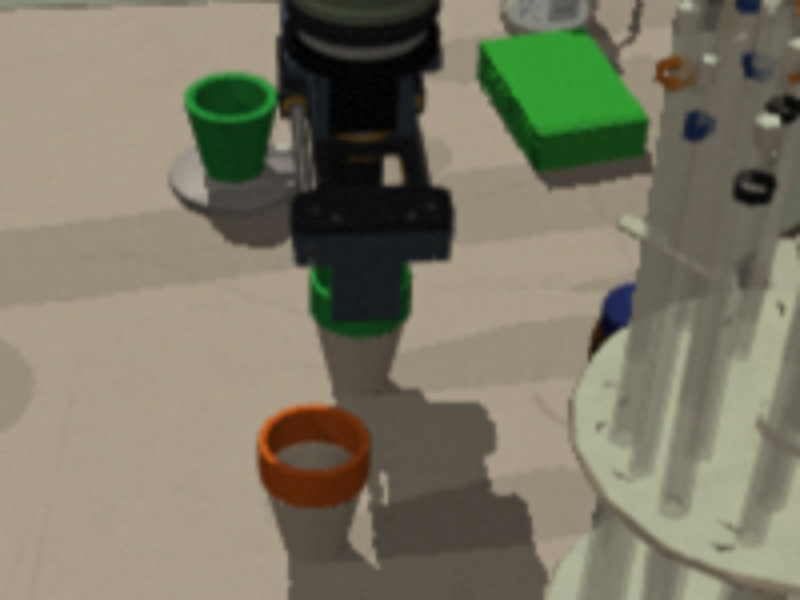

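The near finger is centred on the collar (crop ~(363,300)). Now lower to collar height and close.

```bash
python3 -m creep '[[0,0,0,25,0,0,0],[0,0,0,20,0,0,0],[0,0,0,0,0,0,0]]' 15; python3 -m creep '[[1,0,0,0,0,0,0],[1,0,0,0,0,0,0],[1,0,0,0,0,0,0],[1,0,0,0,0,0,0],[1,0,0,0,0,0,0]]' 15
```

```text
time_s: 3.58
ee_pos: [531.8, 48.2, 69.1]
ee_rot: [180.0, 0.0, -0.0]
force: [0.3, 0.1, -0.9]
gripper_width: 91.4
time_s: 4.2
ee_pos: [532.3, 48.3, 69.3]
ee_rot: [180.0, -0.0, 0.0]
force: [-0.1, -1.0, 2.7]
gripper_width: 56.1
```

```bash
python3 -m creep '[[1,0,0,0,0,0,0],[1,0,0,-15,0,0,0],[1,0,0,-35,0,0,0],[1,0,0,-40,0,0,0],[1,0,0,-30,0,0,0]]'; python3 -m creep '[[1,-8,-30,0,0,0,0],[1,-14,-45,0,0,0,0],[1,-14,-45,0,0,0,0],[1,-14,-45,0,0,0,0],[1,-10,-30,0,0,0,0]]';python3 -m creep '[[1,-4,-13,0,0,0,0],[1,0,0,0,0,0,0],[1,0,0,0,0,0,0]]'
python3 - <<'E'
from h import *
s=state();print(s["ee_pos"],s["force"])
S=grab_frame("side");cv2.imwrite("pics/s4.png",cv2.resize(S["frame"][60:240,170:370,::-1],(800,600)))
T=grab_frame("top");cv2.imwrite("pics/t4.png",cv2.resize(T["frame"][140:320,120:320,::-1],(800,600)))
print(state()["ee_pos"])
E
```

```text
time_s: 4.82
ee_pos: [532.2, 48.5, 191.3]
ee_rot: [-180.0, -0.1, 0.0]
force: [0.0, -0.2, -1.6]
gripper_width: 55.6
time_s: 5.45
ee_pos: [471.0, 245.2, 189.5]
ee_rot: [-180.0, -0.0, 0.1]
force: [0.4, -0.3, -0.4]
gripper_width: 55.5
time_s: 5.82
ee_pos: [468.3, 255.3, 189.0]
ee_rot: [180.0, -0.0, -0.0]
force: [0.4, -0.9, -0.6]
gripper_width: 55.8
[468.26535592 255.3103583  188.95955836] [ 0.42665854 -0.91114818 -0.5927914 ]
[468.30994647 255.26969363 188.9269154 ]
```

View pics/s4.png

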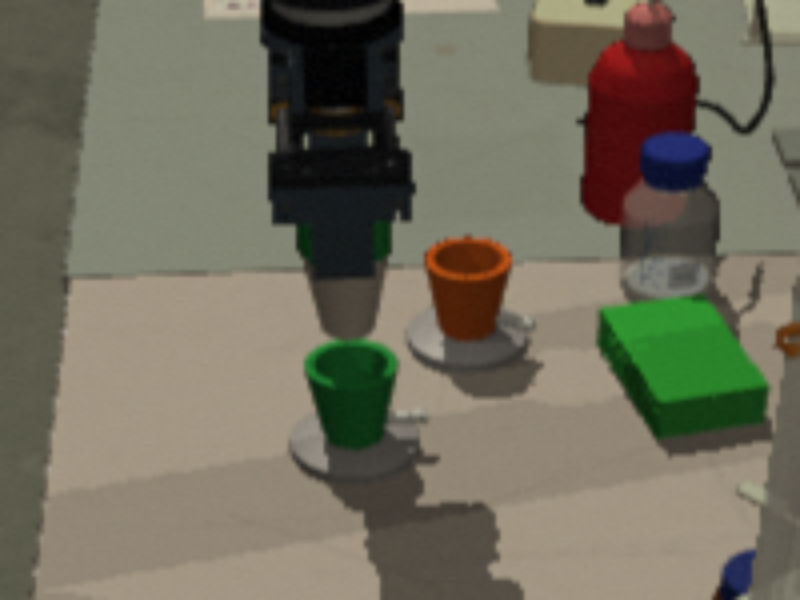

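View pics/t4.png

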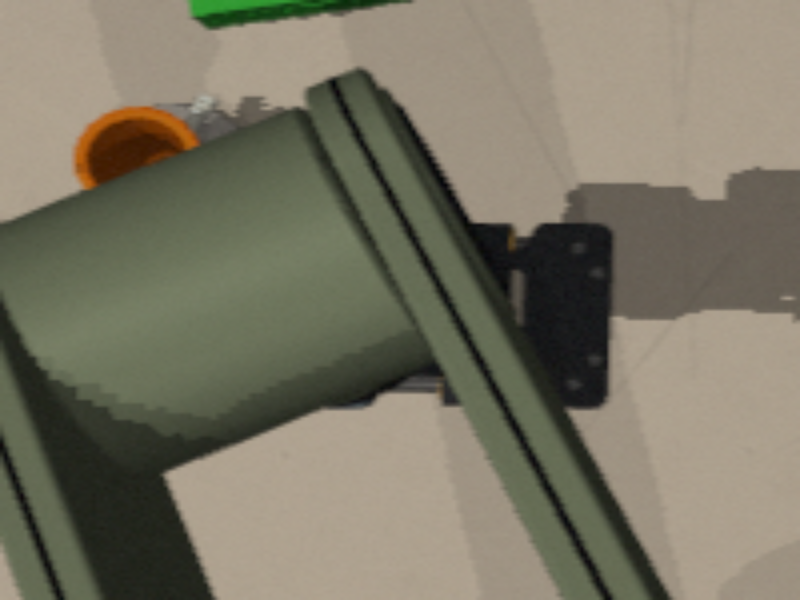

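Run:
```python
from h import *
S=grab_frame("side")
for n in(75,85,95,105):
    r=face(S,(240,140,275,176),85,"g",n); print("mouth",n,r[0].round(2),r[1].round(1),r[2].round(1))
f=S["frame"].astype(int)
for v in range(118,150,2): print(v,f[v,240:276].sum(1).tolist())
V=S["view"]
for p in((468.3,255.3,120),(468.3,255.3,150),(468.3,257,85)):
    q=V[:3,:3]@np.array(p)+V[:3,3];print(p,S["fx"]*q[0]/q[2]+S["cx"],S["fy"]*q[1]/q[2]+S["cy"])
```

```text
mouth 75 [467.71 260.45] 51.6 5.9
mouth 85 [467.71 260.45] 51.6 5.9
mouth 95 [456.48 261.2 ] 35.5 14.5
mouth 105 [456.48 261.2 ] 35.5 14.5
118 [81, 87, 82, 83, 80, 87, 77, 73, 76, 77, 77, 81, 80, 85, 82, 75, 73, 73, 81, 76, 76, 78, 72, 79, 74, 77, 73, 78, 76, 74, 87, 80, 90, 256, 368, 375]
120 [79, 90, 74, 84, 74, 75, 72, 76, 76, 78, 77, 75, 79, 84, 80, 79, 77, 73, 75, 78, 76, 83, 73, 82, 82, 74, 80, 67, 77, 88, 78, 70, 125, 369, 379, 378]
122 [80, 80, 72, 83, 77, 75, 74, 79, 76, 78, 80, 77, 78, 77, 78, 70, 83, 78, 78, 74, 70, 70, 84, 80, 84, 70, 78, 73, 62, 67, 68, 68, 123, 373, 380, 373]
124 [77, 62, 72, 70, 75, 84, 78, 82, 81, 77, 83, 81, 76, 77, 73, 79, 77, 78, 79, 81, 83, 83, 74, 79, 80, 83, 77, 76, 102, 232, 98, 67, 125, 361, 368, 371]
126 [93, 78, 83, 102, 73, 82, 74, 82, 81, 82, 76, 74, 79, 83, 78, 78, 74, 71, 71, 73, 78, 72, 74, 83, 83, 71, 70, 99, 262, 371, 265, 245, 255, 376, 375, 372]
128 [379, 380, 383, 364, 113, 51, 68, 70, 78, 77, 76, 74, 77, 71, 79, 69, 77, 81, 74, 74, 77, 83, 75, 77, 75, 80, 61, 127, 377, 382, 375, 374, 379, 369, 373, 375]
130 [387, 384, 382, 377, 10
[... 1157 characters left out ...]
2, 446, 450, 445, 235, 142, 140, 159, 170, 169, 171, 179, 188, 205, 203, 206, 206, 204, 203, 202, 193, 179, 213, 439, 450, 438, 438, 438, 442, 436, 439, 438, 445]
146 [441, 438, 438, 441, 445, 448, 437, 324, 174, 161, 176, 183, 188, 197, 199, 202, 206, 211, 210, 205, 202, 209, 194, 192, 183, 250, 446, 440, 443, 444, 441, 439, 443, 442, 438, 439]
148 [442, 443, 448, 442, 441, 445, 444, 428, 210, 156, 177, 178, 183, 193, 196, 207, 206, 208, 204, 207, 201, 202, 197, 186, 192, 365, 446, 447, 443, 443, 448, 445, 442, 440, 443, 442]
(468.3, 255.3, 120) 256.77460781585785 158.4485250122861
(468.3, 255.3, 150) 256.3894420706598 148.55173916335522
(468.3, 257, 85) 257.1842791397572 169.17183158111965
```

Side view: the cup body midline at column ~256.3 (row 146) matches the tool axis, and the holder mouth is at ~257.2, so x is aligned. The two cameras put the holder's y at about 257.2, so I'll shift 2 mm and lower while watching the force.

```bash
python3 -m creep '[[1,0.5,-2,0,0,0,0],[1,0,0,15,0,0,0],[1,0,0,15,0,0,0],[1,0,0,10,0,0,0],[1,0,0,0,0,0,0]]'; python3 -m creep '[[1,0,0,8,0,0,0],[1,0,0,4,0,0,0],[1,0,0,4,0,0,0],[1,0,0,0,0,0,0]]'
```

```text
time_s: 6.6
ee_pos: [467.7, 258.0, 147.6]
ee_rot: [179.9, 0.1, 0.0]
force: [0.2, -0.3, -1.0]
gripper_width: 56.2
time_s: 7.1
ee_pos: [468.3, 258.3, 132.7]
ee_rot: [180.0, 0.0, 0.0]
force: [-0.2, 0.3, -1.7]
gripper_width: 56.0
```

```bash
python3 -m creep '[[1,0.3,0.8,4,0,0,0],[1,0,0,3,0,0,0],[1,0,0,0,0,0,0]]'
python3 - <<'E'
from h import *
for i in range(2):
    S=grab_frame("side");T=grab_frame("top");s=state();print(s["ee_pos"],s["force"])
cv2.imwrite("pics/s5.png",cv2.resize(S["frame"][110:215,200:340,::-1],(800,600),interpolation=cv2.INTER_CUBIC))
E
```

```text
time_s: 7.48
ee_pos: [468.5, 257.4, 125.6]
ee_rot: [180.0, 0.0, 0.0]
force: [1.4, -0.3, -0.5]
gripper_width: 55.7
[468.75672833 257.5592531  125.91059039] [ 0.2786868  -0.32743451 -0.68215021]
[468.79419739 257.60549065 126.01234117] [ 0.75413834  0.00144638 -0.7950539 ]
```

View pics/s5.png

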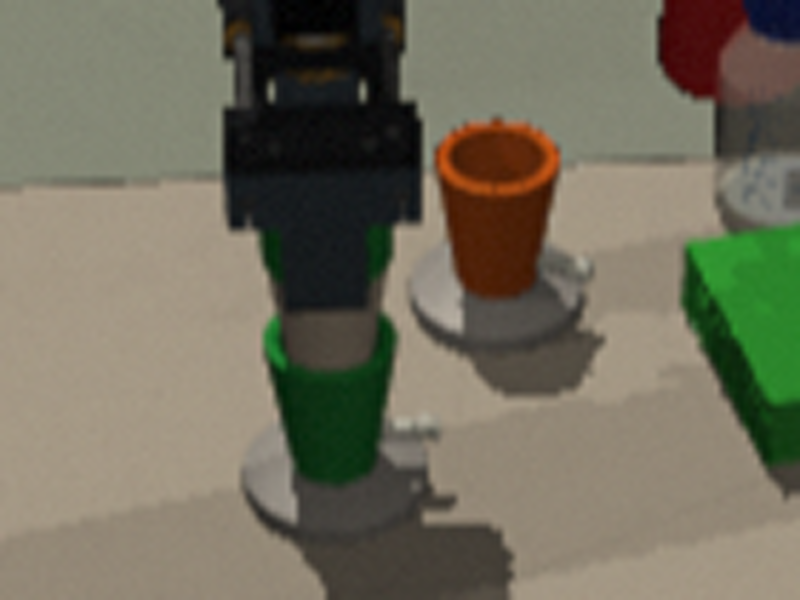

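The foot is in the mouth and centred: in the crop the cup spans 282–380 and the mouth 265–395. I'll continue in small steps.

```bash
python3 -m creep '[[1,0,0,2,0,0,0],[1,0,0,2,0,0,0],[1,0,0,0,0,0,0]]'; python3 -m creep '[[1,0,0,1.5,0,0,0],[1,0,0,1.5,0,0,0],[1,0,0,0,0,0,0]]'
```

```text
time_s: 8.05
ee_pos: [468.6, 257.5, 121.7]
ee_rot: [180.0, 0.0, 0.0]
force: [0.1, -0.4, -0.8]
gripper_width: 55.9
time_s: 8.43
ee_pos: [468.6, 257.5, 118.7]
ee_rot: [180.0, 0.0, 0.0]
force: [0.2, 0.4, -0.6]
gripper_width: 55.7
```

```bash
python3 -m creep '[[1,0,0,1,0,0,0],[1,0,0,1,0,0,0],[1,0,0,0,0,0,0]]'; python3 -m creep '[[1,0,0,0.7,0,0,0],[1,0,0,0,0,0,0]]'; python3 -c "
from workcell import *
s=state();print(s['force'],s['torque'])"
```

```text
time_s: 8.8
ee_pos: [468.7, 257.5, 116.8]
ee_rot: [180.0, 0.0, 0.0]
force: [-0.1, 0.6, -1.6]
gripper_width: 56.0
time_s: 9.05
ee_pos: [468.8, 257.5, 116.2]
ee_rot: [180.0, -0.0, 0.0]
force: [0.6, -1.2, 0.2]
gripper_width: 55.9
[ 0.62532547 -1.15026045  0.23809293] [-0.07259847  0.03660464 -0.08867177]
```

```bash
python3 -m creep '[[1,0,0,0.5,0,0,0],[1,0,0,0,0,0,0]]';python3 -m creep '[[1,0,0,0.5,0,0,0],[1,0,0,0,0,0,0]]'
```

```text
time_s: 9.3
ee_pos: [468.8, 257.5, 115.9]
ee_rot: [180.0, -0.0, 0.0]
force: [-0.7, -0.8, 1.1]
gripper_width: 56.1
time_s: 9.55
ee_pos: [468.9, 257.5, 115.6]
ee_rot: [180.0, -0.0, 0.0]
force: [-0.7, -1.4, 3.5]
gripper_width: 55.6
```

```bash
python3 -m creep '[[1,0,0.4,0,0,0,0],[1,0,0,0,0,0,0],[1,0,0,0,0,0,0]]'; python3 -m creep '[[1,0,0,0,0,0,0]]'
```

```text
time_s: 9.93
ee_pos: [468.9, 257.4, 115.5]
ee_rot: [-180.0, -0.0, 0.0]
force: [-0.5, -0.3, 4.8]
gripper_width: 55.6
time_s: 10.05
ee_pos: [468.9, 257.4, 115.5]
ee_rot: [-180.0, -0.0, 0.0]
force: [0.0, -1.0, 4.9]
gripper_width: 56.0
```

There is contact at about 5 N with almost no side load, so the cup is resting. Releasing.

```bash
python3 -m creep '[[1,0,0,-0.3,0,0,0],[0.85,0,0,0,0,0,0],[0.6,0,0,0,0,0,0],[0.3,0,0,0,0,0,0],[0,0,0,0,0,0,0]]' 5;python3 -m creep '[[0,0,0,0,0,0,0],[0,0,0,0,0,0,0],[0,0,0,0,0,0,0]]'
python3 - <<'E'
from h import *
S=grab_frame("side");T=grab_frame("top");s=state();print(s["ee_pos"],s["force"],s["gripper_width"])
cv2.imwrite("pics/s6.png",cv2.resize(S["frame"][110:215,200:340,::-1],(800,600),interpolation=cv2.INTER_CUBIC))
E
```

```text
time_s: 10.68
ee_pos: [468.3, 256.9, 115.0]
ee_rot: [180.0, 0.1, 0.0]
force: [0.0, -0.3, -0.4]
gripper_width: 71.5
time_s: 11.05
ee_pos: [468.7, 257.1, 115.5]
ee_rot: [180.0, 0.0, 0.0]
force: [-0.8, 0.2, 0.6]
gripper_width: 91.2
[468.74772355 257.11062975 115.53195399] [-0.25443761 -0.43096299 -0.18954993] 90.97498500766461
```

View pics/s6.png

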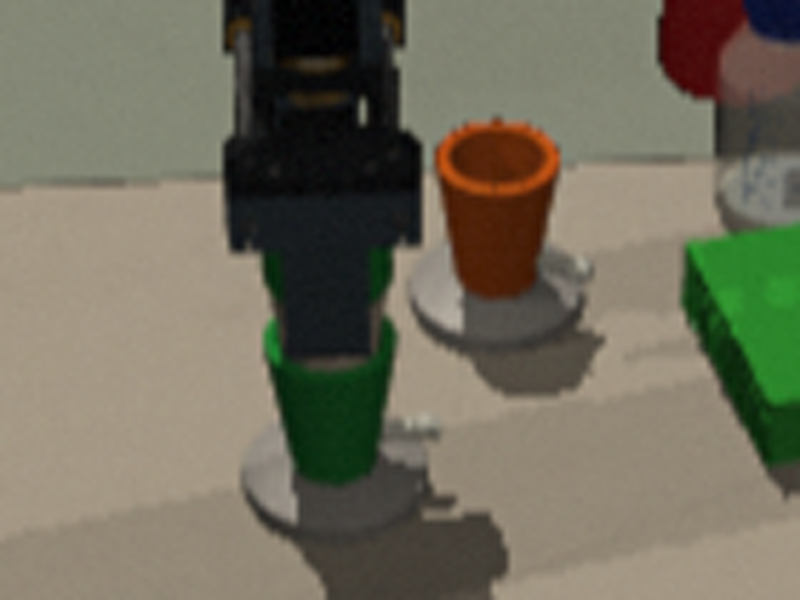

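The cup stands upright in the holder and the fingers are clear. I'll go straight up, then move away so the cameras can see.

```bash
python3 -m creep '[[0,0,0,-15,0,0,0],[0,0,0,-30,0,0,0],[0,0,0,-40,0,0,0],[0,0,0,-40,0,0,0],[0,0,30,0,0,0,0]]';python3 -m creep '[[0,0,50,0,0,0,0],[0,0,50,0,0,0,0],[0,0,50,0,0,0,0],[0,0,50,0,0,0,0],[0,0,20,0,0,0,0]]'; python3 -m creep '[[0,0,50,0,0,0,0],[0,0,50,0,0,0,0],[0,0,0,0,0,0,0]]'
python3 - <<'E'
from h import *
S=grab_frame("side");T=grab_frame("top");s=state();print(s["ee_pos"],s["force"],s["time_s"])
cv2.imwrite("pics/s7.png",cv2.resize(S["frame"][110:215,200:340,::-1],(800,600),interpolation=cv2.INTER_CUBIC))
cv2.imwrite("pics/t7.png",T["frame"][:,:,::-1])
for z in(149,):
    a=face(T,(195,190,262,262),z,"g",95);b=face(S,(235,120,280,160),z,"g",95)
    print("cup",a,b,tri(ray(T,*a[3]),ray(S,*b[3])))
print("cupO",face(T,(385,195,445,250),104,"o",110)[:2],face(S,(255,255,305,300),104,"o",110)[:2])
print("holdO",face(T,(130,160,182,212),85,"o",110)[:2],face(S,(268,125,305,165),85,"o",110)[:2])
E
```

```text
time_s: 11.78
ee_pos: [470.9, 228.9, 245.2]
ee_rot: [-179.8, -0.5, 0.1]
force: [0.2, -0.1, -0.1]
gripper_width: 91.3
time_s: 12.4
ee_pos: [468.7, 4.9, 241.8]
ee_rot: [180.0, -0.1, -0.1]
force: [-0.1, 1.0, 0.1]
gripper_width: 91.4
time_s: 12.78
ee_pos: [468.9, -95.5, 241.6]
ee_rot: [179.9, -0.1, -0.3]
force: [-0.2, 0.9, -0.1]
gripper_width: 91.1
[468.78045805 -92.85865486 241.29255925] [ 0.5324055  -0.01647338  0.15363683] 12.875Traceback (most recent call last):
  File "<stdin>", line 6, in <module>
  File "h.py", line 20, in face
    k=cv2.convexHull(max(cs,key=lambda q:np.prod(cv2.boundingRect(q)[2:])))
                     ~~~^^^^^^^^^^^^^^^^^^^^^^^^^^^^^^^^^^^^^^^^^^^^^^^^^^
ValueError: max() iterable argument is empty
```

View pics/s7.png

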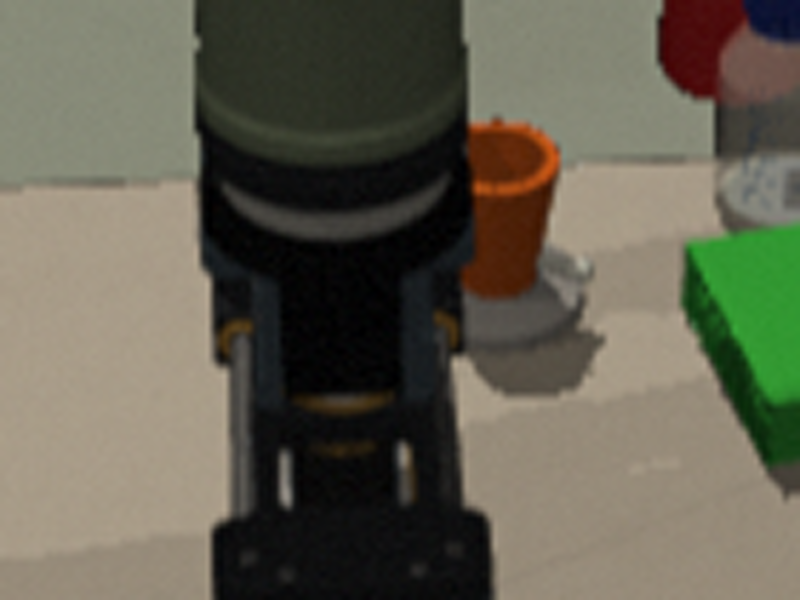

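View pics/t7.png

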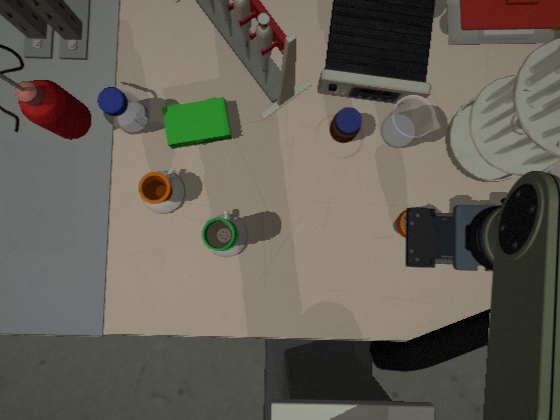

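Top view: the cup sits in the green holder at (221,234). The arm still blocks the side view, so I'll move it further back.

```bash
python3 -m creep '[[0,-20,30,0,0,0,0],[0,-30,50,0,0,0,0],[0,-30,50,0,0,0,0],[0,-30,50,0,0,0,0],[0,-30,50,0,0,0,0]]';python3 -m creep '[[0,-20,50,0,0,0,0],[0,-20,50,0,0,0,0],[0,0,30,0,0,0,0],[0,0,0,0,0,0,0]]'
python3 - <<'E'
from h import *
S=grab_frame("side");T=grab_frame("top");s=state();print(s["ee_pos"],s["force"],s["time_s"])
cv2.imwrite("pics/s8.png",cv2.resize(S["frame"][110:215,200:340,::-1],(800,600),interpolation=cv2.INTER_CUBIC))
for n,f in(("cup",lambda:(face(T,(195,190,262,262),149,"g",85)[:3],face(S,(235,120,280,161),149,"g",85)[:3],tri(ray(T,*face(T,(195,190,262,262),149,"g",85)[3]),ray(S,*face(S,(235,120,280,161),149,"g",85)[3])))),
 ("cupO",lambda:(face(T,(385,195,445,250),104,"o",110)[:2],face(S,(255,255,305,300),104,"o",110)[:2])),
 ("holdO",lambda:(face(T,(130,160,182,212),85,"o",110)[:2],face(S,(268,125,305,165),85,"o",110)[:2]))):
    try: print(n,f())
    except Exception as e: print(n,e)
E
```

```text
time_s: 13.5
ee_pos: [328.7, -323.1, 241.2]
ee_rot: [180.0, -0.1, 0.1]
force: [1.0, -0.4, -0.5]
gripper_width: 91.3
time_s: 14.0
ee_pos: [289.6, -453.5, 240.5]
ee_rot: [-180.0, -0.0, -0.0]
force: [-0.0, 0.8, -0.6]
gripper_width: 91.2
[ 289.59732244 -451.4928953   240.59183842] [0.02559687 1.08623807 0.11590634] 14.1
cup ((array([467.61357119, 255.44376286]), np.float64(54.537452858108615), np.float64(3.102091442121516)), (array([468.91916726, 259.13100636]), np.float64(50.20861185348299), np.float64(4.406111610530079)), array([468.21619787, 255.1254453 , 152.02755967]))
cupO ((array([497.19379147, -89.76710879]), np.float64(54.43678127975937)), (array([497.51411975, -86.93693467]), np.float64(54.51144336490281)))
holdO ((array([550.53731785, 381.57694978]), np.float64(56.43356518672355)), (array([550.64694389, 384.5374041 ]), np.float64(55.11136234496397)))
```

View pics/s8.png

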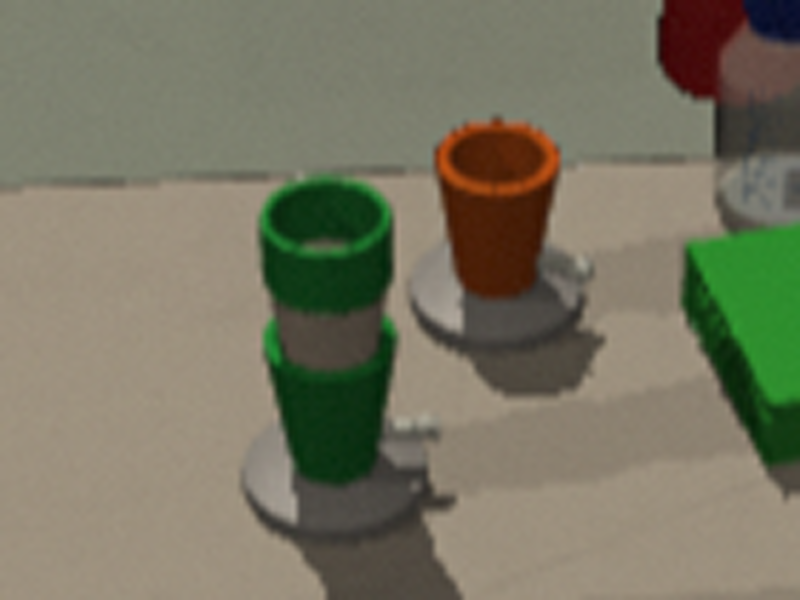

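The cup is upright and seated: collar centre (468.2, 255.1), against (468.3, 255.4) for the holder mouth measured the same way. The rim is at about 150 mm. The orange cup and holder haven't moved. Handing in.

```bash
python3 -c "
from workcell import *
print(job_done())"
```

```text
the job is handed in; nothing more can be done
None
```

The green-collared cup is resting upright in the green holder, released, and the job was handed in after about 14 s. I gripped the cup by its collar at 15 N. I lowered it in small steps until the upward force was about 5 N with roughly 1 N of side load, then let go.

- **Seating:** the last pictures put the cup's mouth centre within 0.5 mm of the holder axis. The rim triangulates to 152 mm, and the cameras had been reading heights 2–3 mm high, so that is about 150 mm against 149 mm expected.
- **Other objects:** the orange cup and orange holder measured within 0.3 mm of where they started. The green holder looked unmoved in the side view, but I could not re-measure its mouth with the cup in it.
- **Disagreement:** the two cameras differ by about 3 mm in y when heights are assumed. I used a value in between and nudged the cup 0.4 mm sideways at contact. The final side-view ring fit was also poor (about 50 mm across instead of 56), so the centring figure rests mainly on the top view and the look of the side picture.

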